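# Sort the tooling tray at the laser marking bench

## Task

Clear the shallow grey tray: both finned heat sinks go into the blue bin, flat on its floor with the fins up and side by side; the brass bushing and the steel spacer go into the round steel dish, standing upright; the slotted clamp bar goes into the brown notches of its rack, lying level across both. Leave the clamp bar where it is until the square heat sink that lies on it is in the blue bin, and leave the bottle and the screwdriver alone.

Things in the scene. Friction and masses are not known exactly. Their poses are not given: they have to be found in the camera images.
- sink_sq_c (a point): Square aluminium heat sink, 40 x 40 mm, 24 mm high: a 6 mm base plate with six upright fins along its y axis. Starts fins up on the middle part of the clamp bar (underside 20 mm above the table), about square with it. Point: its centre, 12 mm above its underside. Grip it across x (40 mm): those sides overhang the bar, so fingers can go down past it. 50 g.
- sink_long_c (a point): Oblong aluminium heat sink, 40 mm (x axis) by 60 mm (y axis), 24 mm high, fins along y, fins up. Starts on the floor of the fixed grey tray: 234 by 290 mm outside, wall 10 mm high, floor 4 mm thick, so that things in it rest 4 mm above the table. Point: its centre, 12 mm above its underside. Grip it across x (40 mm). About 80 g.
- bush_c (a point): Brass bushing: an upright cylinder 36 mm across, 34 mm high, with a dark 20 mm bore seen in its top. Starts standing on the floor of the grey tray, in one row (about parallel to the bar, 80 to 100 mm on its +x side) with spacer and oblong heat sink, some 85 mm apart, in any order. Point: its centre, 17 mm above its underside; z is its axis. 190 g.
- spacer_c (a point): Steel spacer: a thinner upright cylinder 24 mm across, 44 mm high, with a dark 10 mm bore seen in its top. Starts standing on the floor of the grey tray. Point: its centre, 22 mm above its underside; z is its axis. 120 g.
- bar_c (a point): Dark steel clamp bar, 120 mm long (y axis), 24 mm wide (x axis), 16 mm thick, with a 60 by 11 mm lengthwise slot through it. Starts flat on the floor of the grey tray, about along the tray's long side, under the square heat sink, at least 50 mm (centre line) from the tray's wall. Point: its centre, 8 mm above its underside. Grip it across x at its middle. 0.2 to 0.4 kg.
- bin: Blue open bin, fixed: outside 136 mm (x axis) by 150 mm (y axis), 30 mm high, walls and floor 4 mm thick. Origin: centre of its underside, on the table.
- dish: Round shallow steel dish, fixed: 144 mm across, 14 mm high, wall and floor 4 mm thick. Origin: centre of its underside, on the table. Bin, dish, rack and an unused fixed brown fixture plate (120 by 140 mm, 22 mm high, two dark steel plates on it) stand two to the left and two to the right of the grey tray, in any arrangement.
- rack: Rest for the bar, fixed: aluminium base 100 (x) by 140 (y) by 6 mm; two brown blocks at y = -45 and +45 mm, 12 mm thick along y. Each has a notch mid-top, 40 mm wide along x, its floor 20 mm above the table, ears beside it up to 34 mm. The bar lies along y in both notches, its ends past both blocks; fingers fit between the blocks (78 mm). Origin: centre of its underside.
- bottle: Bystander: small clear bottle with a white cap, 48 mm across, 100 mm high, beyond the tray. Origin: centre of its underside. Not to be moved.
- driver: Bystander: screwdriver with a black handle, about 160 mm long, lying beyond the tray. Not to be moved.

How it is judged:
By the outcome, as a careful person would: the job done as asked, in the order asked, and still so for the second after the job is handed in, with the robot touching nothing.
It also fails if it takes over 112 s, if anything falls off the work surface, if the arm or the gripper's body presses on something with over 40 N, if the wrist force passes 120 N, or if a joint passes its speed limit or range.

## Robot

A 6-joint arm with a two-finger parallel gripper is mounted at the origin on the work surface. World frame = base frame: x ahead of the robot, y to its left, z up, the work surface at z = 0. Lengths are in m, angles in rad, forces in N, time in s.
With the tool pointing down it reaches from about 0.35 to 0.775 m from the base axis. Payload 7.3 kg.
Tool frame: the origin (TCP) lies at the centre of the arm's flange, where the gripper is bolted on; the fingertips stand 178 mm ahead of it and the grasp point (between the pads) lies 159 mm ahead of it; x points along the fingers, y is the direction in which the jaws open and shut, and the axes are right-handed (so a half turn about x gives the same grasp; the last joint's range is limited). The gripper opens to 92 mm and grips with 3 to 60 N. Pads are 19 mm wide; open, the fingers measure 130 mm over their backs; the gripper's body (75 mm by 190 mm) begins 47 mm behind the grasp point.
Start: joints at [-1.394, 0.342, 1.524, -0, 1.275, -0.146], TCP at [0.167, -0.498, 0.405] pointing down, gripper open.
Joint ranges: [-2.53, 2.53], [-0.77, 2.02], [0.04, 2.7], [-1, 4.14], [0.28, 2.66], [-3.11, 3.11]. Speed limits (rad/s): [2.57, 2.57, 3.14, 3.14, 3.14, 3.14].

## Interface

Orientations are given as [roll, pitch, yaw] about the fixed x, y, z axes, in that order (R = Rz(yaw) Ry(pitch) Rx(roll)).
In Python, from cell import readout, cams, workorder gives the robot as it stands.
- The arm moves only by the shell command python3 -m inch 'ROWS' [FORCE]. ROWS is text: rows parted by semicolons, each of 5 numbers parted by spaces: the shift along the world's x, y, z in mm, then the turn about the world's z in rad, then the opening, from 0 (shut) to 1 (fully open). A call has 1 to 8 rows; each row shifts and turns the commanded pose from where the row before left it; what a row does not reach is not made up. A row lasts 1/12 s, in which the tool goes at most 41.7 mm and 7.16 degrees, less where a joint would pass 70% of its speed; a pose out of reach is approached as far as the arm can. A call is refused whole if a number of a shift passes 41.7 or a number of a turn 0.125, either way. A call with a gripper value outside its range is refused whole. The fingers move at their own pace and stop on an object; FORCE is the grip in N (left out, the last holds). Time passes only in rows, so rows that do not move let the fingers close. It gives the time, the measured TCP pose, the force and the opening at its end, in the units of the state.
- readout.observe(): the state, without advancing time (a new reading comes with each control period).
- cams.read_camera(name): name is "scene" or "top" or "wrist"; returns a dict with "color" (384x512x3 uint8, red, green, blue), "fx", "fy", "cx", "cy" (pixels), "world_to_cam" (4x4, takes a point from world to camera coordinates); the wrist camera has in their place "T_tool_cam" (4x4, takes a point from camera to tool coordinates, whose origin is the TCP and whose axes are the tool frame's). Camera axes: x right, y down, z forward; pixel columns grow to the right and rows downward; lengths in m; the calibration is good to about 2 mm. A picture is of the moment at which its call begins: read the wrist's pose just before it. There is no depth.
- workorder.hand_in(): hands the job in, once; it reports no verdict.
The state is a dict: "time": time; "qpos": joint angles; "qvel": joint speeds; "joint_efforts": joint torques, N m; "tool_pos": TCP position; "tool_rot": TCP orientation; "contact_force": force on the tool from outside, world axes, zero at the start; "torque": the same for the moment, N m; "opening": finger opening in m.
Only numpy, scipy, OpenCV 4.12 (cv2) and the standard library are available. Lean on these libraries where they do the work, as an engineer would, in place of code of your own. Each camera call takes 0.05 s, during which the arm holds its last target.

## Working session

There is one attempt and no reset: what is moved stays moved. The work goes in short steps, Python scripts to look and compute and a shell command to move; the robot and the scene stay as the last step left them, time stands still between calls to the robot, and variables do not carry over. Pictures are saved under pics/ and viewed, and the job is handed in when it is done.

```bash
ls; mkdir -p pics
python3 - <<'E'
from cell import readout, cams
import cv2
s=readout.observe(); print(s['time'],s['tool_pos'],s['tool_rot'],s['opening'])
for n in ("scene","top"):
    c=cams.read_camera(n); cv2.imwrite(f"pics/{n}0.png",c['color'][:,:,::-1])
    print(n,c['fx'],c['fy'],c['cx'],c['cy'],c['world_to_cam'])
E
```

```text
pics
0.0 [ 0.16652715 -0.49774581  0.40402713] [-1.712778    1.56922424  1.75160323] 0.09187981008053574
scene 398.4795638934936 398.4795638934936 254.95805729191812 195.85973862540487 [[-0.5556821   0.83138686  0.00364596  0.32568492]
 [ 0.530045    0.35764306 -0.76885873 -0.29359517]
 [-0.640523   -0.42530851 -0.63940829  1.32565693]
 [ 0.          0.          0.          1.        ]]
top 370.51410672049695 370.51410672049695 253.7562905001032 188.58183112198668 [[ 0.0429784  -0.99906636  0.00438943 -0.03062674]
 [-0.97412219 -0.04288033 -0.22191717  0.61216399]
 [ 0.2218982   0.0052618  -0.97505564  0.88918555]
 [ 0.          0.          0.          1.        ]]
```

View pics/top0.png

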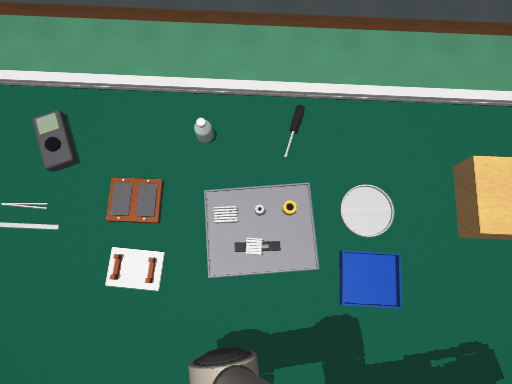

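View pics/scene0.png

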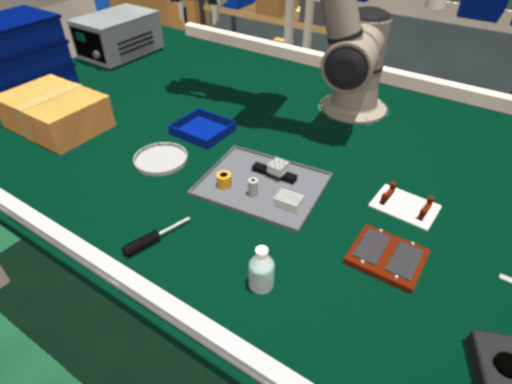

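Run:
```python
import cv2
i=cv2.imread('pics/top0.png')
def crop(x,y,w,h,k,n): cv2.imwrite(n,cv2.resize(i[y:y+h,x:x+w],None,fx=k,fy=k,interpolation=cv2.INTER_CUBIC))
crop(180,130,160,120,5,'pics/c1.png')
```

```text
(no output)
```

The top view shows the tray (205-318, 184-276) with the sinks, spacer, bushing and bar. The rack is at (135,269), the fixture plate at (135,200), the dish at (367,211) and the bin at (370,279). I'll enlarge these for measuring.

Run:
```python
import cv2
i=cv2.imread('pics/top0.png')
def crop(x,y,w,h,k,n):
    c=cv2.resize(i[y:y+h,x:x+w],None,fx=k,fy=k,interpolation=cv2.INTER_CUBIC)
    for u in range(0,w,10): cv2.putText(c,str(x+u),(u*k,9),0,.32,(0,255,255),1); cv2.line(c,(u*k,10),(u*k,16),(0,255,255),1)
    for v in range(0,h,10): cv2.putText(c,str(y+v),(0,v*k+4),0,.32,(0,255,255),1); cv2.line(c,(22,v*k),(28,v*k),(0,255,255),1)
    cv2.imwrite(n,c)
crop(195,175,130,100,6,'pics/c1.png')
crop(330,180,80,130,4,'pics/c2.png')
crop(100,235,80,60,8,'pics/c3.png')
```

```text
(no output)
```

View pics/c1.png

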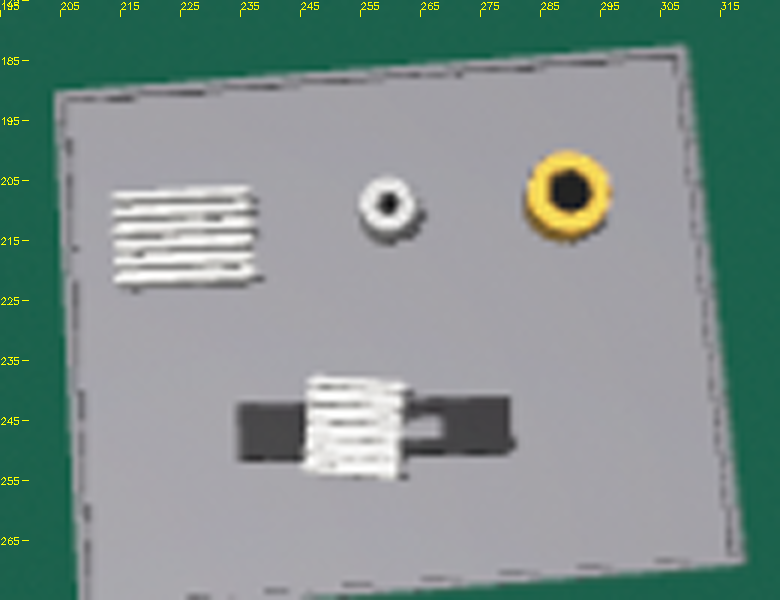

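View pics/c2.png

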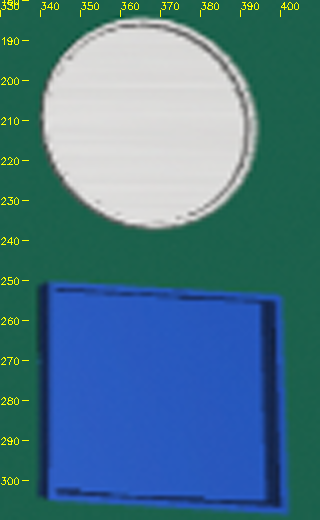

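View pics/c3.png

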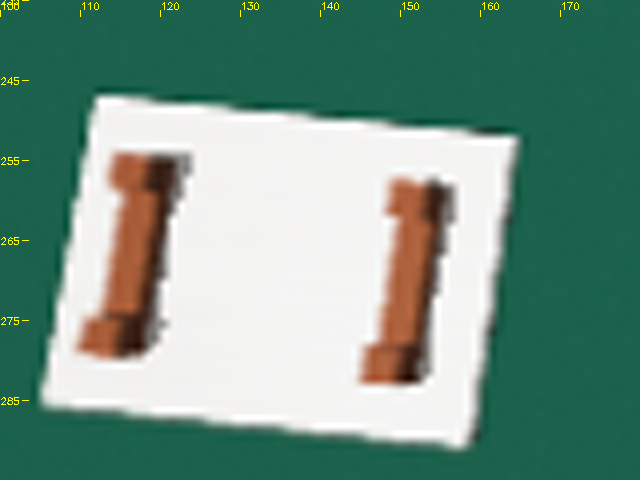

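```bash
cat > h.py <<'E'
import numpy as np
from cell import readout, cams
from scipy.spatial.transform import Rotation as Rn
def ray2plane(px,z,K,w2c):
    px=np.atleast_2d(px).astype(float)
    R=w2c[:3,:3];t=w2c[:3,3]; o=-R.T@t
    d=np.c_[(px[:,0]-K[2])/K[0],(px[:,1]-K[3])/K[1],np.ones(len(px))]@R
    return o+d*((z-o[2])/d[:,2])[:,None]
def toolT(s):
    T=np.eye(4);T[:3,:3]=Rn.from_euler('xyz',s['tool_rot']).as_matrix();T[:3,3]=s['tool_pos'];return T
def wrist_w2c(s,c): return np.linalg.inv(toolT(s)@np.array(c['T_tool_cam']))
E
python3 - <<'E'
from h import *
np.set_printoptions(precision=4,suppress=True)
c=cams.read_camera('top');K=(c['fx'],c['fy'],c['cx'],c['cy']);W=np.array(c['world_to_cam'])
def m(n,pts,k,o,z):
    p=np.array(pts,float)/k+np.array(o)-.5
    r=ray2plane(p,z,K,W)[:,:2]; print(n,'mean',r.mean(0)*1e3)
    if len(r)==4:
        e=np.roll(r,-1,0)-r; print('  len',np.linalg.norm(e,axis=1)*1e3,'edge ang',np.degrees(np.arctan2(e[:,1],e[:,0])))
O=(195,175)
m('long',[(113,193),(249,187),(255,283),(117,285)],6,O,.028)
m('sq',[(308,377),(411,384),(400,478),(304,470)],6,O,.044)
m('spacer',[(388,203)],6,O,.048)
m('bush',[(568,193)],6,O,.038)
m('bar',[(237,404),(511,397),(512,452),(238,461)],6,O,.020)
m('dish',[(149,123)],4,(330,180),.014)
m('bin',[(38,281),(282,296),(288,513),(38,497)],4,(330,180),.030)
m('rack',[(96,95),(518,136),(468,447),(40,405)],8,(100,235),.006)
m('bottle',[(201,121)],1,(0,0),.1)
T=toolT(readout.observe());print(T)
print(cams.read_camera('wrist')['T_tool_cam'])
E
```

```text
long mean [549.7808  69.3523]
  len [60.4923 43.0525 60.7809 41.1995] edge ang [ -84.9262 -173.4068   93.3322    6.2991]
sq mean [468.5601 -10.3977]
  len [44.3281 40.0848 40.981  39.4399] edge ang [-91.3839 175.4428  87.7776   0.2616]
spacer mean [565.4241 -20.2653]
bush mean [575.0804 -99.4217]
bar mean [470.0233 -18.7017]
  len [120.4165  23.8951 119.7782  24.7221] edge ang [ -86.0622 -177.3776   94.3363    4.1526]
dish mean [ 578.7813 -311.655 ]
bin mean [ 399.944  -310.3235]
  len [158.2158 134.7353 157.0689 134.562 ] edge ang [-91.0062 179.0491  88.9284  -0.4624]
rack mean [399.3168 300.0073]
  len [141.5615 100.182  140.3652 100.2833] edge ang [-92.9804 176.2372  87.0647  -3.0785]
bottle mean [781.5689 142.3644]
[[-0.0002  0.3172 -0.9483  0.1665]
 [ 0.0011 -0.9483 -0.3172 -0.4978]
 [-1.     -0.0011 -0.0002  0.4042]
 [ 0.      0.      0.      1.    ]]
[[-0.0005 -0.3074  0.9516  0.0198]
 [ 1.     -0.0007  0.0004 -0.0012]
 [ 0.0005  0.9516  0.3074 -0.0831]
 [ 0.      0.      0.      1.    ]]
```

```bash
python3 -m inch '21.6 34.8 0 0.0866 1;21.6 34.8 0 0.0866 1;21.6 34.8 0 0.0866 1;21.6 34.8 0 0.0866 1;21.6 34.8 0 0.0866 1;21.6 34.8 0 0.0866 1;21.6 34.8 0 0.0866 1' 20; python3 -m inch '21.6 34.8 0 0.0866 1;21.6 34.8 0 0.0866 1;21.6 34.8 0 0.0866 1;21.6 34.8 0 0.0866 1;21.6 34.8 0 0.0866 1;21.6 34.8 0 0.0866 1;21.6 34.8 0 0.0866 1;0 0 0 0 1'
cat > w.py <<'E'
import sys,cv2
from h import *
s=readout.observe(); c=cams.read_camera('wrist')
n=sys.argv[1]; i=c['color'][:,:,::-1]; cv2.imwrite(f'pics/{n}.png',i)
k=1.56; c2=cv2.resize(i,(798,599),interpolation=cv2.INTER_CUBIC)
cv2.imwrite(f'pics/{n}_b.png',c2)
np.savez(f'pics/{n}.npz',K=[c['fx'],c['fy'],c['cx'],c['cy']],W=wrist_w2c(s,c))
T=toolT(s);print(s['time'],s['tool_pos'],'yaw',np.arctan2(T[1,1],T[0,1]),'tilt',T[:3,0],s['opening'])
E
python3 w.py w1
```

```text
time: 0.78
tool_pos: [0.3182, -0.2524, 0.4048]
tool_rot: [1.655, 1.57, -0.554]
contact_force: [0.7, -0.1, -0.3]
opening: 0.0919
time: 1.45
tool_pos: [0.4711, -0.0055, 0.4046]
tool_rot: [2.484, 1.568, 0.888]
contact_force: [-0.9, 0.5, 0.1]
opening: 0.0917
1.45 [ 0.47113684 -0.00545138  0.40461096] yaw -0.025225978172170895 tilt [ 0.00177717  0.00218306 -0.99999604] 0.09167773000416153
```

View pics/w1_b.png

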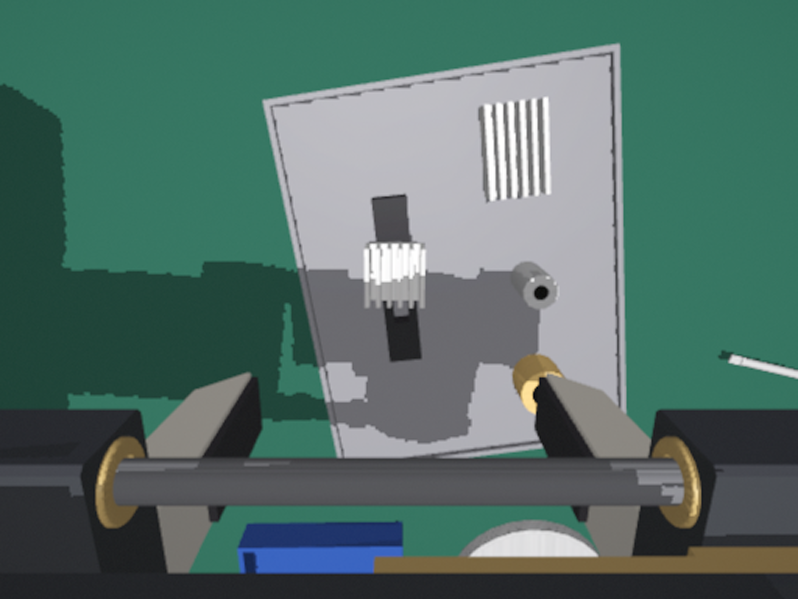

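The wrist view shows the square sink at (394,275) on the bar, the long sink at (516,148), the spacer at (540,290) and the bushing at (537,385). I'll enlarge it.

```bash
cat > crop.py <<'E'
import sys,cv2
n,o=sys.argv[1],sys.argv[2]; x,y,w,h,k=map(int,sys.argv[3:8])
i=cv2.imread(f'pics/{n}.png');c=cv2.resize(i[y:y+h,x:x+w],None,fx=k,fy=k,interpolation=cv2.INTER_CUBIC)
cv2.imwrite(f'pics/{o}.png',c)
E
python3 crop.py w1 w1c 220 55 150 215 3; python3 crop.py w1 w1d 225 115 60 125 5
```

```text
(no output)
```

View pics/w1d.png

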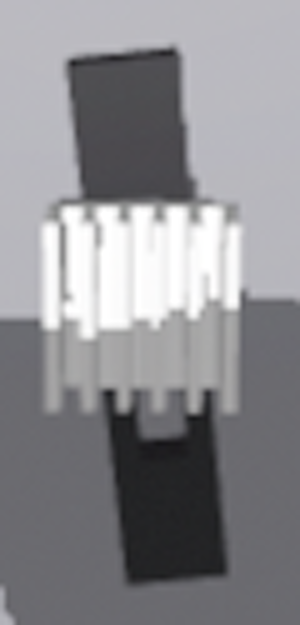

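View pics/w1c.png

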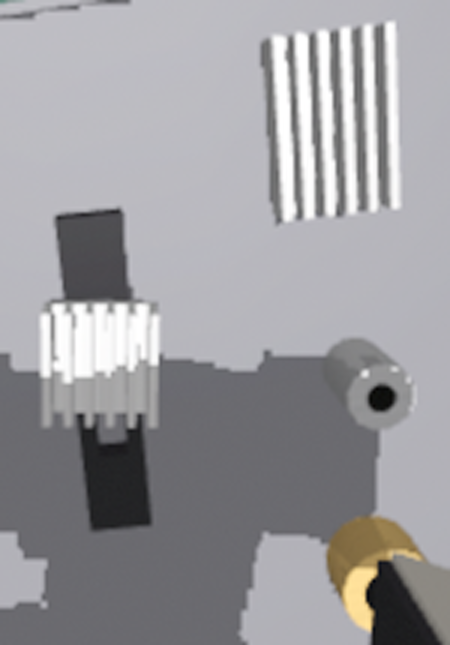

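```bash
cat > m.py <<'E'
from h import *
np.set_printoptions(precision=1,suppress=True)
def load(n):
    d=np.load(f'pics/{n}.npz'); return d['K'],d['W']
def m(img,name,pts,k,o,z):
    K,W=load(img)
    p=(np.array(pts,float)+.5)/k+np.array(o)-.5
    r=ray2plane(p,z,K,W)[:,:2]*1e3; print(name,'mean',r.mean(0))
    if len(r)==4:
        e=np.roll(r,-1,0)-r; print('  len',np.linalg.norm(e,axis=1),'ang',np.degrees(np.arctan2(e[:,1],e[:,0])))
    return r
E
python3 - <<'E'
from m import *
m('w1','sq',[(42,220),(242,220),(240,412),(43,412)],5,(225,115),.044)
m('w1','bar',[(67,60),(177,48),(228,574),(128,585)],5,(225,115),.020)
m('w1','long',[(271,38),(396,23),(401,208),(281,222)],3,(220,55),.028)
m('w1','spacer',[(381,398)],3,(220,55),.048)
E
```

```text
sq mean [468.4  -8.5]
  len [40.7 41.  41.5 41. ] ang [ -1.5 -91.1 178.5  87.7]
bar mean [470.2 -17.5]
  len [ 23.4 120.8  23.4 121. ] ang [   4.6  -85.6 -174.7   94.4]
long mean [550.3  70.1]
  len [40.8 59.6 41.3 59.8] ang [   5.   -84.9 -174.9   94.7]
spacer mean [564.9 -19.8]
```

```bash
python3 -m inch '0 1 -40 0 1;0 0 -40 0 1;0 0 -40 0 1;0 0 -40 0 1;0 0 -25 0 1;0 0 -12 0 1;0 0 -7 0 1;0 0 0 0 1'; python3 -m inch '0 0 0 0 0;0 0 0 0 0;0 0 0 0 0;0 0 0 0 0;0 0 0 0 0;0 0 0 0 0' 20
```

```text
time: 2.17
tool_pos: [0.4684, -0.0104, 0.1996]
tool_rot: [-1.656, 1.568, 3.019]
contact_force: [-0.6, -1.1, 0.2]
opening: 0.0919
time: 2.67
tool_pos: [0.469, -0.0096, 0.2012]
tool_rot: [1.414, 1.57, -0.192]
contact_force: [-0.0, -0.4, 0.9]
opening: 0.0563
```

```bash
python3 -m inch '0 0 0 0 0;0 0 0 0 0;0 0 0 0 0;0 0 0 0 0'; python3 -m inch '0 0 20 0 0;0 0 40 0 0;0 0 20 0 0;0 0 0 0 0;0 0 0 0 0'; python3 w.py w2
```

```text
time: 3.0
tool_pos: [0.469, -0.0097, 0.2008]
tool_rot: [1.544, 1.571, -0.062]
contact_force: [0.1, 0.1, 2.1]
opening: 0.0401
time: 3.42
tool_pos: [0.4691, -0.0097, 0.2815]
tool_rot: [1.406, 1.568, -0.2]
contact_force: [0.4, 0.1, -1.1]
opening: 0.0399
3.4167 [ 0.46907169 -0.00968182  0.28146421] yaw -0.035527621839862286 tilt [ 2.48665127e-03 -5.05130579e-04 -9.99996781e-01] 0.03991312449784006
```

View pics/w2_b.png

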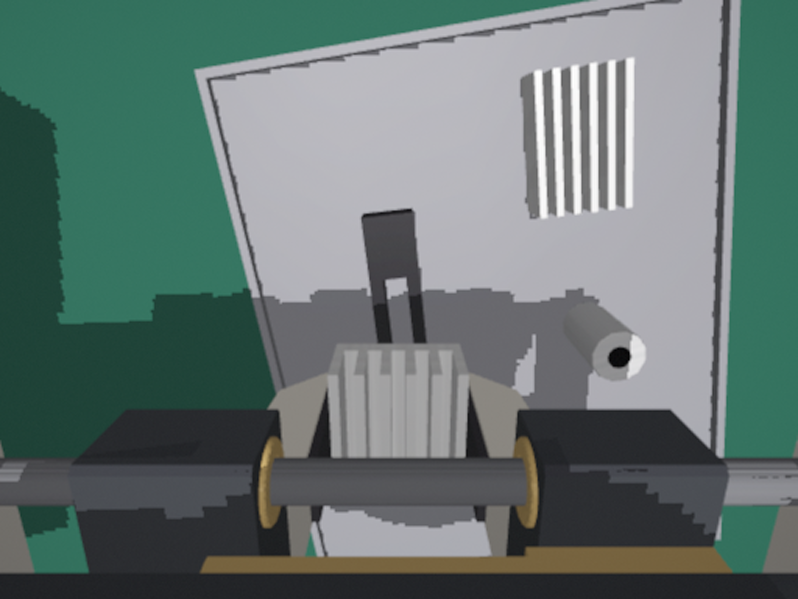

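```bash
python3 -m inch '-9.9 -38.4 0 0.003 0;-9.9 -38.4 0 0.003 0;-9.9 -38.4 0 0.003 0;-9.9 -38.4 0 0.003 0;-9.9 -38.4 0 0.003 0;-9.9 -38.4 0 0.003 0;-9.9 -38.4 0 0.003 0;0 0 0 0 0'; python3 -m inch '0 0 0 0 0;0 0 0 0 0'; python3 w.py w3;  python3 - <<'E'
from cell import cams
import cv2
c=cams.read_camera('top');cv2.imwrite('pics/t3.png',cv2.resize(c['color'][150:330,250:450,::-1],None,fx=4,fy=4,interpolation=2)[:600])
E
```

```text
time: 4.13
tool_pos: [0.398, -0.2841, 0.2792]
tool_rot: [-0.53, 1.569, -2.121]
contact_force: [-0.1, 0.3, 0.7]
opening: 0.0399
time: 4.3
tool_pos: [0.3992, -0.2779, 0.2793]
tool_rot: [-2.428, 1.567, 2.269]
contact_force: [1.3, 0.5, -0.5]
opening: 0.0398
4.3 [ 0.39922441 -0.27788435  0.27926635] yaw -0.015518014649697345 tilt [-0.00233261  0.00277984 -0.99999342] 0.03976561601579934
```

View pics/w3_b.png

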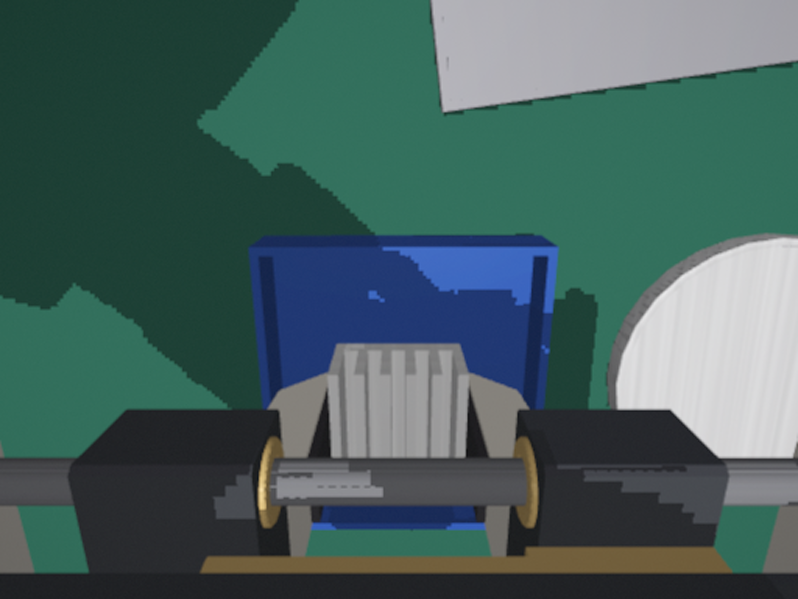

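View pics/t3.png

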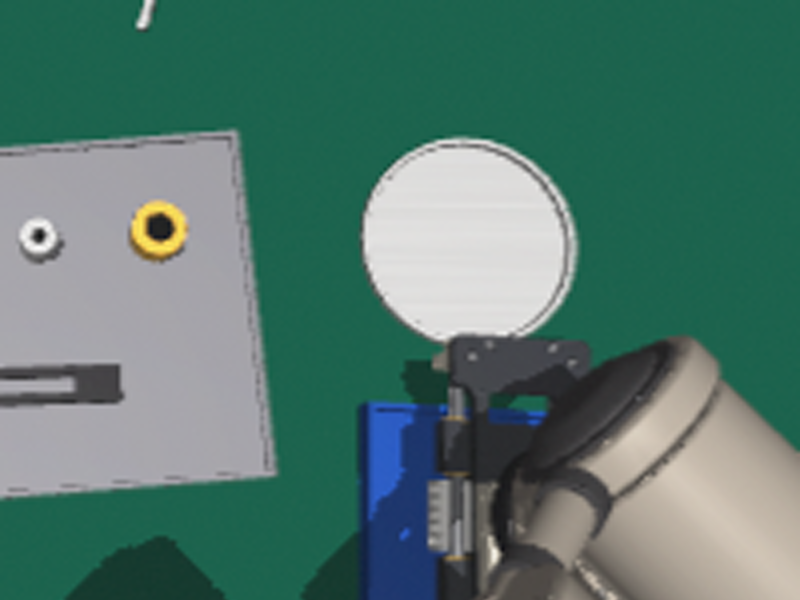

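Run:
```python
from m import *
k=798/512
print(m('w3','bin +y rim',[(249,247),(557,246)],k,(0,0),.030))
print(m('w3','bin -y rim',[(313,527),(486,527)],k,(0,0),.030))
```

```text
bin +y rim mean [ 400.4 -238. ]
[[ 332.8 -237.2]
 [ 468.  -238.8]]
bin -y rim mean [ 396.7 -387. ]
[[ 351.3 -386.3]
 [ 442.1 -387.6]]
```

```bash
python3 -m inch '0.5 0 -40 0 0;0 0 -30 0 0;0 0 -14 0 0;0 0 -6 0 0;0 0 -2 0 0;0 0 -1 0 0;0 0 0 0 0;0 0 0 0 0'
```

```text
time: 5.07
tool_pos: [0.4006, -0.2785, 0.1888]
tool_rot: [0.849, 1.569, -0.736]
contact_force: [0.4, -0.5, -1.1]
opening: 0.0398
```

```bash
python3 -m inch '0 0 -1 0 0;0 0 -1 0 0;0 0 0 0 0;0 0 0 0 0'; python3 -m inch '0 0 -1 0 0;0 0 0 0 0;0 0 0 0 0'
```

```text
time: 5.4
tool_pos: [0.4001, -0.2785, 0.1859]
tool_rot: [1.002, 1.57, -0.583]
contact_force: [-0.7, -0.6, -0.3]
opening: 0.0397
time: 5.65
tool_pos: [0.4002, -0.2786, 0.1848]
tool_rot: [0.908, 1.57, -0.678]
contact_force: [1.2, 0.1, 0.5]
opening: 0.04
```

```bash
python3 -m inch '0 0 -1 0 0;0 0 0 0 0;0 0 0 0 0'; python3 -m inch '0 0 0 0 0.65;0 0 0 0 0.65;0 0 0 0 0.65;0 0 0 0 0.65;0 0 20 0 0.65;0 0 40 0 0.65;0 0 40 0 0.65'
```

```text
time: 5.9
tool_pos: [0.4002, -0.2786, 0.1848]
tool_rot: [0.744, 1.57, -0.842]
contact_force: [-2.7, 1.2, 12.7]
opening: 0.0396
time: 6.48
tool_pos: [0.3997, -0.2781, 0.2836]
tool_rot: [-2.336, 1.566, 2.361]
contact_force: [1.3, -0.4, 0.1]
opening: 0.0597
```

```bash
python3 -m inch '16.7 38.7 0 0.0113 1;16.7 38.7 0 0.0113 1;16.7 38.7 0 0.0113 1;16.7 38.7 0 0.0113 1;16.7 38.7 0 0.0113 1;16.7 38.7 0 0.0113 1;16.7 38.7 0 0.0113 1;16.7 38.7 0 0.0113 1'; python3 -m inch '16.7 38.7 0 0.0113 1;0 0 0 0 1;0 0 0 0 1;0 0 0 0 1'; python3 w.py w4
cat > s.py <<'E'
from cell import cams
import cv2
c=cams.read_camera('top');cv2.imwrite('pics/t4.png',cv2.resize(c['color'][150:330,250:450,::-1],None,fx=4,fy=4,interpolation=2)[:600])
E
python3 s.py
```

```text
time: 7.15
tool_pos: [0.5326, 0.0297, 0.2836]
tool_rot: [-1.439, 1.571, -2.933]
contact_force: [1.5, -0.9, 0.8]
opening: 0.0913
time: 7.48
tool_pos: [0.5484, 0.0658, 0.2832]
tool_rot: [-1.371, 1.569, -2.854]
contact_force: [0.1, -0.3, -0.8]
opening: 0.0919
7.4833 [0.54841606 0.06580995 0.28321996] yaw 0.08794372511467277 tilt [-1.25942218e-03 -3.72425225e-04 -9.99999138e-01] 0.09186781504336748
```

View pics/w4_b.png

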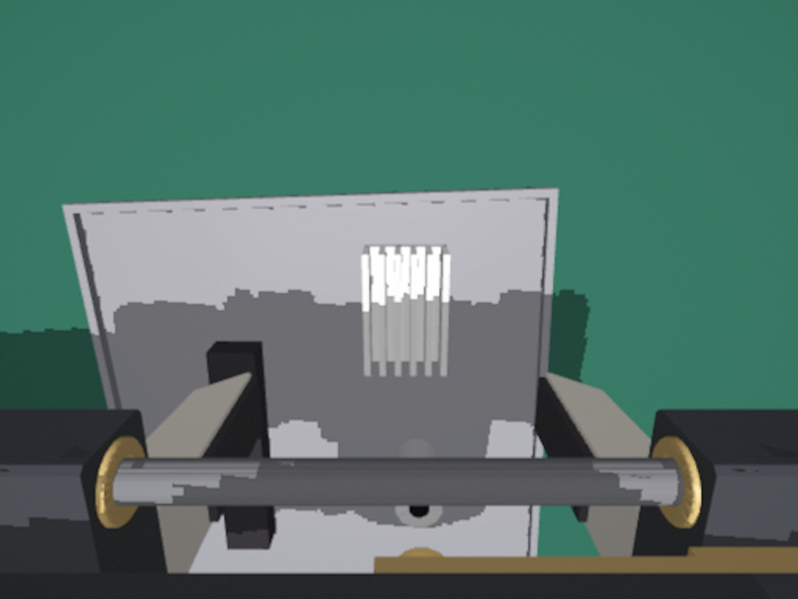

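View pics/t4.png

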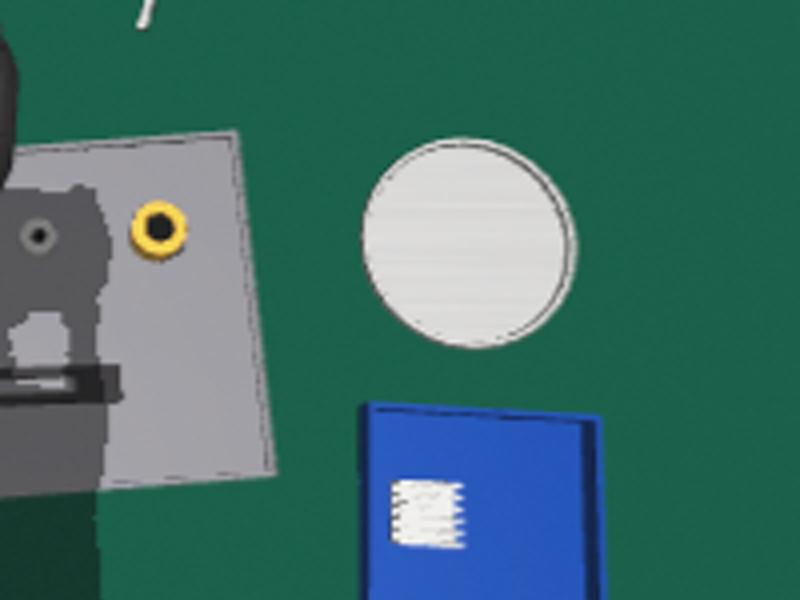

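The square sink is in the bin at (428,514) in the crop. The long sink appears at (405,315) in the wrist view, so I'll refine its position.

Run:
```python
from m import *
k=798/512
m('w4','long',[(361,253),(450,253),(448,377),(363,377)],k,(0,0),.028)
from h import *
print(readout.observe()['tool_pos'])
```

```text
long mean [550.4  70.4]
  len [40.2 61.5 41.5 61.5] ang [   5.   -84.2 -175.    94.7]
[0.5 0.1 0.3]
```

```bash
python3 -m inch '1.8 4.3 -35 0 1;0 0 -35 0 1;0 0 -18 0 1;0 0 -8 0 1;0 0 -3 0 1;0 0 0 0 1;0 0 0 0 1'; python3 -m inch '0 0 0 0 0;0 0 0 0 0;0 0 0 0 0;0 0 0 0 0;0 0 0 0 0;0 0 0 0 0;0 0 0 0 0;0 0 0 0 0' 25;python3 -m inch '0 0 0 0 0;0 0 0 0 0;0 0 0 0 0'
```

```text
time: 8.17
tool_pos: [0.5511, 0.0696, 0.186]
tool_rot: [1.471, 1.568, -0.013]
contact_force: [-0.3, -0.4, 0.7]
opening: 0.0919
time: 8.83
tool_pos: [0.5505, 0.0702, 0.1847]
tool_rot: [-0.84, 1.571, -2.324]
contact_force: [-0.3, 0.4, -0.8]
opening: 0.0428
time: 9.08
tool_pos: [0.5506, 0.0701, 0.1847]
tool_rot: [1.923, 1.571, 0.439]
contact_force: [-0.0, 0.6, 0.4]
opening: 0.04
```

```bash
python3 -m inch '0 0 30 0 0;0 0 40 0 0;0 0 30 0 0;-13.7 -37.7 0 -0.0092 0;-13.7 -37.7 0 -0.0092 0;-13.7 -37.7 0 -0.0092 0;-13.7 -37.7 0 -0.0092 0;-13.7 -37.7 0 -0.0092 0'; python3 -m inch '-13.7 -37.7 0 -0.0092 0;-13.7 -37.7 0 -0.0092 0;-13.7 -37.7 0 -0.0092 0;-13.7 -37.7 0 -0.0092 0;-13.7 -37.7 0 -0.0092 0;-13.7 -37.7 0 -0.0092 0;0 0 0 0 0;0 0 0 0 0'; python3 w.py w5
```

```text
time: 9.75
tool_pos: [0.481, -0.1197, 0.2848]
tool_rot: [1.106, 1.571, -0.424]
contact_force: [0.7, 0.0, -0.9]
opening: 0.0398
time: 10.42
tool_pos: [0.3988, -0.3464, 0.2845]
tool_rot: [3.08, 1.571, 1.491]
contact_force: [0.7, 1.2, -0.7]
opening: 0.0402
10.4167 [ 0.39879507 -0.3463738   0.28445154] yaw -0.018266929308840954 tilt [ 1.37106177e-05  1.71756867e-04 -9.99999985e-01] 0.04017847595181037
```

View pics/w5_b.png

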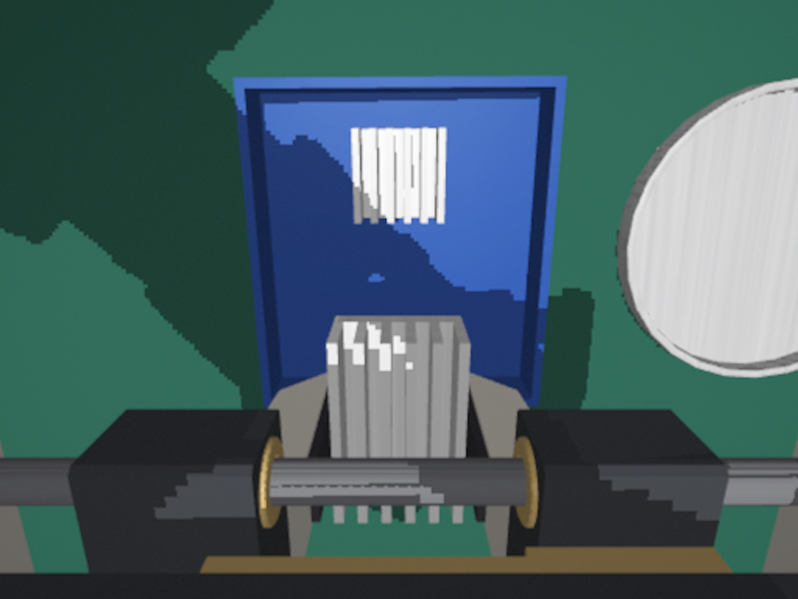

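```bash
python3 - <<'E'
from m import *
k=798/512
print(m('w5','sq',[(351,128),(447,128),(445,222),(353,222)],k,(0,0),.028))
print(m('w5','rim',[(234,78),(566,77)],k,(0,0),.030))
E
python3 -m inch '1 2 -30 0 0;0 0 -35 0 0;0 0 -20 0 0;0 0 -9 0 0;0 0 -3 0 0;0 0 0 0 0;0 0 0 0 0'
```

```text
sq mean [ 399.6 -277.6]
  len [40.6 39.7 41.  39.7] ang [ -1.1 -90.7 178.9  88.6]
[[ 379.6 -257.4]
 [ 420.2 -258.2]
 [ 419.7 -297.9]
 [ 378.7 -297.1]]
rim mean [ 400.7 -238.3]
[[ 332.9 -237.2]
 [ 468.4 -239.4]]
time: 11.05
tool_pos: [0.4015, -0.3425, 0.1889]
tool_rot: [0.783, 1.569, -0.801]
contact_force: [-0.7, -0.5, -0.5]
opening: 0.0398
```

```bash
python3 -m inch '0 0 -1.5 0 0;0 0 -1 0 0;0 0 0 0 0;0 0 0 0 0';python3 -m inch '0 0 -1 0 0;0 0 0 0 0;0 0 0 0 0'
```

```text
time: 11.38
tool_pos: [0.4009, -0.3427, 0.1857]
tool_rot: [0.806, 1.57, -0.779]
contact_force: [0.2, -0.0, -1.4]
opening: 0.0396
time: 11.63
tool_pos: [0.4009, -0.3427, 0.1847]
tool_rot: [0.774, 1.57, -0.811]
contact_force: [-0.1, 1.1, 4.9]
opening: 0.0399
```

```bash
python3 -m inch '0 0 0 0 0.65;0 0 0 0 0.65;0 0 0 0 0.65;0 0 0 0 0.65;0 0 30 0 0.65;0 0 40 0 0.65;0 0 30 0 0.65'; python3 -m inch '8.7 40.6 0 0.0119 1;8.7 40.6 0 0.0119 1;8.7 40.6 0 0.0119 1;8.7 40.6 0 0.0119 1;8.7 40.6 0 0.0119 1;8.7 40.6 0 0.0119 1;8.7 40.6 0 0.0119 1;8.7 40.6 0 0.0119 1'; python3 -m inch '0 0 0 0 1;0 0 0 0 1'; python3 w.py w6; python3 s.py; mv pics/t4.png pics/t6.png
```

```text
time: 12.22
tool_pos: [0.4009, -0.3426, 0.2859]
tool_rot: [3.083, 1.571, 1.498]
contact_force: [0.7, -1.6, 0.6]
opening: 0.0598
time: 12.88
tool_pos: [0.4704, -0.0158, 0.2843]
tool_rot: [1.443, 1.57, -0.047]
contact_force: [0.7, 0.8, 1.1]
opening: 0.0917
time: 13.05
tool_pos: [0.4705, -0.0157, 0.2842]
tool_rot: [-1.059, 1.571, -2.544]
contact_force: [-0.1, -0.2, 0.2]
opening: 0.0917
13.05 [ 0.47048451 -0.01568923  0.28417569] yaw 0.0861162598299069 tilt [-9.10406661e-05 -6.20288846e-05 -9.99999994e-01] 0.09168593840951123
```

View pics/w6_b.png

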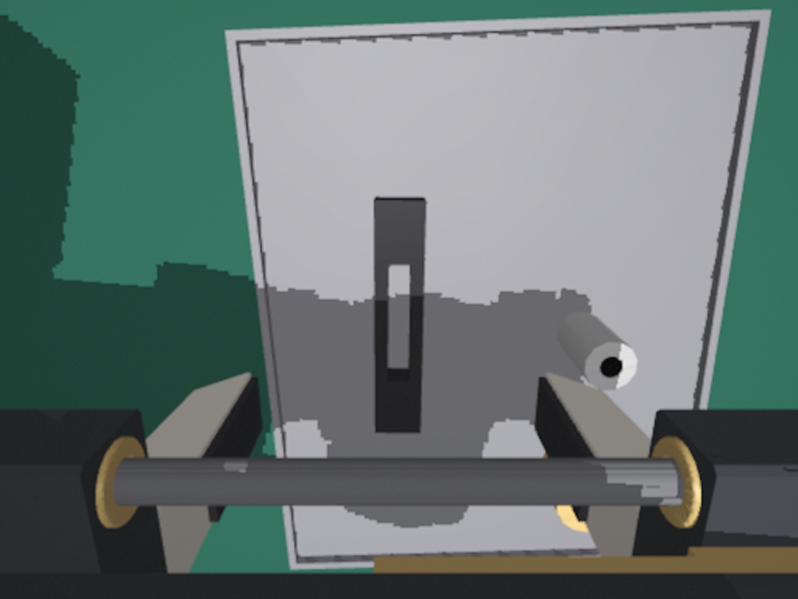

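View pics/t6.png

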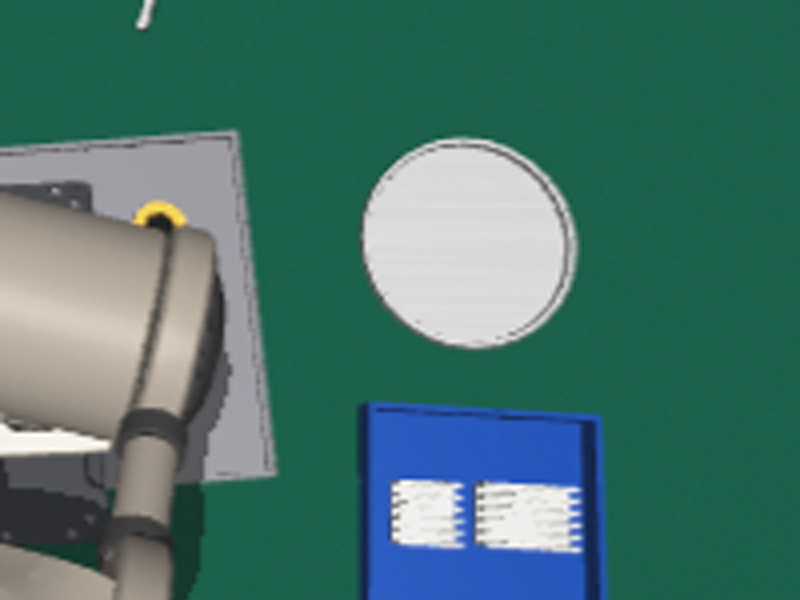

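Both sinks stand side by side in the bin. Next I measure the bar.

Run:
```python
from m import *
k=798/512
m('w6','bar',[(375,201),(426,200),(421,432),(376,432)],k,(0,0),.020)
m('w6','spacer',[(611,366)],k,(0,0),.048)
```

```text
bar mean [470.5 -18. ]
  len [ 23.2 119.9  23.6 119.5] ang [   6.   -85.4 -175.1   94.4]
spacer mean [565.1 -19.6]
```

```bash
python3 -m inch '0 -2.3 -35 -0.006 0.65;0 0 -35 0 0.65;0 0 -18 0 0.65;0 0 -8 0 0.65;0 0 -3 0 0.65;0 0 0 0 0.65;0 0 0 0 0.65'; python3 -m inch '0 0 0 0 0;0 0 0 0 0;0 0 0 0 0;0 0 0 0 0;0 0 0 0 0;0 0 0 0 0;0 0 0 0 0;0 0 0 0 0' 45
```

```text
time: 13.73
tool_pos: [0.4709, -0.0208, 0.1862]
tool_rot: [1.284, 1.569, -0.212]
contact_force: [0.1, -0.4, 0.3]
opening: 0.0597
time: 14.4
tool_pos: [0.4705, -0.02, 0.1854]
tool_rot: [1.457, 1.57, -0.039]
contact_force: [0.1, 1.2, 3.3]
opening: 0.0236
```

```bash
python3 -m inch '0 0 0 0 0;0 0 25 0 0;0 0 40 0 0;0 0 35 0 0;-8.9 39.7 0 -0.0166 0;-8.9 39.7 0 -0.0166 0;-8.9 39.7 0 -0.0166 0;-8.9 39.7 0 -0.0166 0'; python3 -m inch '-8.9 39.7 0 -0.0166 0;-8.9 39.7 0 -0.0166 0;-8.9 39.7 0 -0.0166 0;-8.9 39.7 0 -0.0166 0;0 0 0 0 0;0 0 0 0 0';python3 w.py w7
```

```text
time: 15.07
tool_pos: [0.4338, 0.1399, 0.2849]
tool_rot: [-1.419, 1.57, -2.984]
contact_force: [1.4, 0.6, -4.1]
opening: 0.0234
time: 15.57
tool_pos: [0.398, 0.2993, 0.2844]
tool_rot: [-0.945, 1.569, -2.568]
contact_force: [-0.7, 0.1, -3.0]
opening: 0.0236
15.5667 [0.39796139 0.29931721 0.2843605 ] yaw -0.053058615452337976 tilt [-1.53345588e-03 -9.89877036e-04 -9.99998334e-01] 0.023619139469137785
```

View pics/w7_b.png

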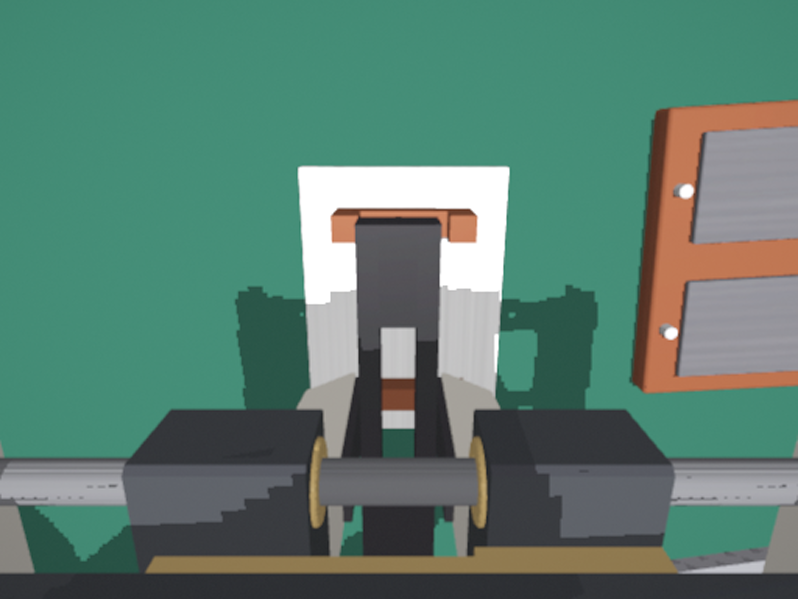

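Run:
```python
from m import *
k=798/512
print(m('w7','base far',[(299,168),(509,167)],k,(0,0),.006))
print(m('w7','ears',[(332,242),(477,241),(477,215),(332,215)],k,(0,0),.034))
# bar: underside held at 4+ (284.4-185.4)
zt=.004+.099+.016
print(m('w7','bar',[(357,226),(440,226)],k,(0,0),zt))
```

```text
base far mean [403.2 370.1]
[[353.6 372.5]
 [452.7 367.6]]
ears mean [401.9 345.9]
  len [63.7 11.4 62.8 11.8] ang [ -2.7  89.6 176.9 -95.3]
[[369.8 341.6]
 [433.5 338.6]
 [433.5 350. ]
 [370.9 353.3]]
bar mean [400.1 360.6]
[[388.7 361.2]
 [411.5 360. ]]
```

```bash
python3 -m inch '2 0 -30 0.003 0;0 0 -28 0 0;0 0 -12 0 0;0 0 -6 0 0;0 0 -3 0 0;0 0 0 0 0;0 0 0 0 0'
```

```text
time: 16.2
tool_pos: [0.4018, 0.2972, 0.207]
tool_rot: [2.015, 1.569, 0.389]
contact_force: [-0.0, 0.1, -3.2]
opening: 0.0234
```

```bash
python3 -m inch '0 0 -2 0 0;0 0 0 0 0;0 0 0 0 0'; python3 w.py w8
```

```text
time: 16.45
tool_pos: [0.4013, 0.2976, 0.2048]
tool_rot: [2.039, 1.57, 0.414]
contact_force: [0.3, -0.6, -4.6]
opening: 0.0234
16.45 [0.40133003 0.29758764 0.20475232] yaw -0.0546392545534075 tilt [ 9.42871514e-04  4.13755808e-04 -9.99999470e-01] 0.02344951023338011
```

View pics/w8_b.png

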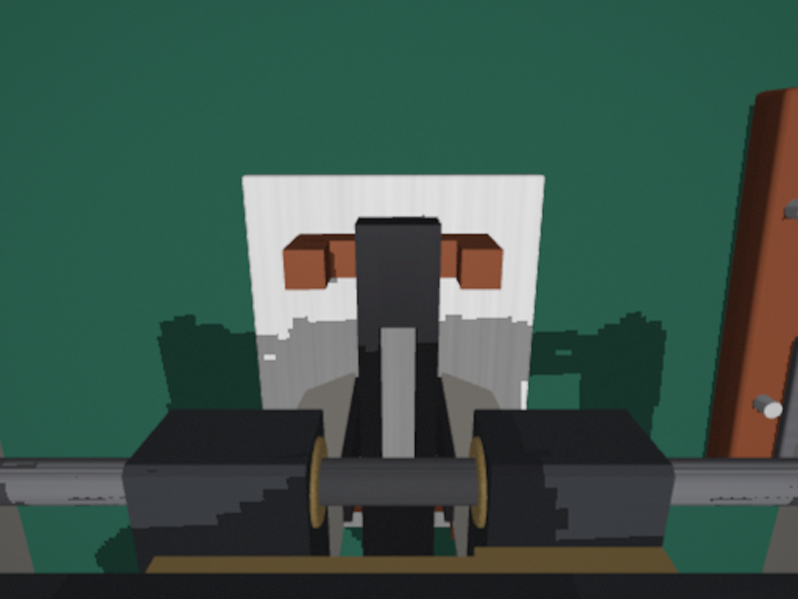

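```bash
python3 -m inch '-1.5 1 -1.5 0.003 0;0 0 -1 0 0;0 0 0 0 0;0 0 0 0 0'; python3 -m inch '0 0 -1 0 0;0 0 0 0 0;0 0 0 0 0'
```

```text
time: 16.83
tool_pos: [0.3997, 0.2986, 0.2017]
tool_rot: [-0.566, 1.571, -2.189]
contact_force: [-0.1, -0.2, -4.1]
opening: 0.0236
time: 17.08
tool_pos: [0.3997, 0.2986, 0.2014]
tool_rot: [2.067, 1.57, 0.445]
contact_force: [-3.0, -1.2, 6.6]
opening: 0.0235
```

```bash
python3 -m inch '0 0 0 0 0.6;0 0 0 0 0.6;0 0 0 0 0.6;0 0 0 0 0.6;0 0 15 0 0.6;0 0 30 0 0.6;0 0 40 0 0.6;0 0 0 0 0.6'; python3 w.py w9
```

```text
time: 17.75
tool_pos: [0.4014, 0.2995, 0.2918]
tool_rot: [2.112, 1.559, 0.49]
contact_force: [2.0, 0.8, 1.3]
opening: 0.055
17.75 [0.40142112 0.29951123 0.29180395] yaw -0.051689171144013404 tilt [ 0.01002574  0.00534679 -0.99993545] 0.054979036054356334
```

View pics/w9_b.png

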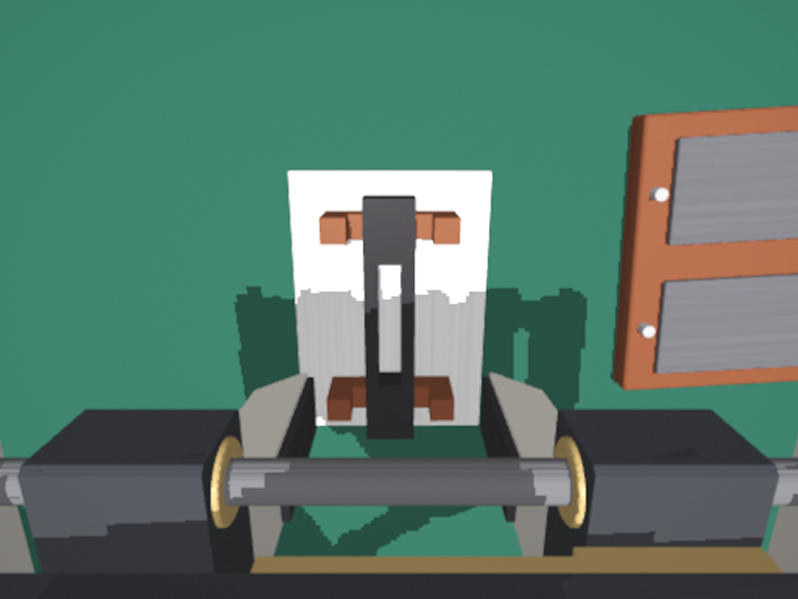

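```bash
python3 -m inch '18.2 -35.3 0 0.0058 0.7;18.2 -35.3 0 0.0058 0.7;18.2 -35.3 0 0.0058 0.7;18.2 -35.3 0 0.0058 0.7;18.2 -35.3 0 0.0058 0.7;18.2 -35.3 0 0.0058 0.7;18.2 -35.3 0 0.0058 0.7;18.2 -35.3 0 0.0058 0.7'; python3 -m inch '18.2 -35.3 0 0.0058 0.7;0 0 0 0 0.7;0 0 0 0 0.7'; python3 w.py w10
```

```text
time: 18.47
tool_pos: [0.5457, 0.0142, 0.2846]
tool_rot: [-1.706, 1.569, 3.002]
contact_force: [1.5, 0.4, 0.0]
opening: 0.0646
time: 18.72
tool_pos: [0.5639, -0.0212, 0.2843]
tool_rot: [-1.75, 1.569, 2.959]
contact_force: [-0.5, 0.6, 0.0]
opening: 0.0642
18.7167 [ 0.56385405 -0.02117064  0.28428228] yaw -0.003272055739467105 tilt [-1.49694616e-03  2.75827449e-04 -9.99998842e-01] 0.06422677682879724
```

View pics/w10_b.png

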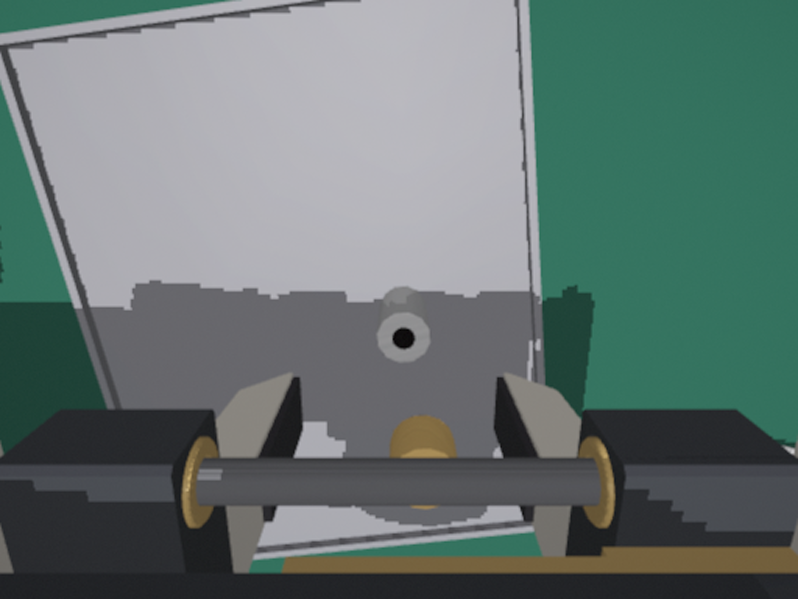

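Run:
```python
from m import *
k=798/512
m('w10','spacer',[(403.5,337.5)],k,(0,0),.048)
```

```text
spacer mean [565.  -19.6]
```

```bash
python3 -m inch '1.1 1.5 -30 0 0.7;0 0 -28 0 0.7;0 0 -14 0 0.7;0 0 -8 0 0.7;0 0 -3 0 0.7;0 0 0 0 0.7;0 0 0 0 0.7'; python3 -m inch '0 0 0 0 0;0 0 0 0 0;0 0 0 0 0;0 0 0 0 0;0 0 0 0 0;0 0 0 0 0;0 0 0 0 0;0 0 0 0 0' 30;  python3 -m inch '0 0 0 0 0;0 0 0 0 0'
```

```text
time: 19.35
tool_pos: [0.5649, -0.0172, 0.2036]
tool_rot: [1.425, 1.569, -0.144]
contact_force: [-0.5, 0.2, 0.6]
opening: 0.0643
time: 20.02
tool_pos: [0.5647, -0.0177, 0.2028]
tool_rot: [1.526, 1.57, -0.044]
contact_force: [-0.0, 0.2, 0.5]
opening: 0.0232
time: 20.18
tool_pos: [0.5647, -0.0177, 0.2028]
tool_rot: [1.32, 1.57, -0.25]
contact_force: [1.1, -0.8, 0.7]
opening: 0.0228
```

```bash
python3 -m inch '0 0 20 0 0;0 0 40 0 0;0 0 20 0 0;1.8 -40.3 0 0 0;1.8 -40.3 0 0 0;1.8 -40.3 0 0 0;1.8 -40.3 0 0 0;1.8 -40.3 0 0 0'; python3 -m inch '1.8 -40.3 0 0 0;1.8 -40.3 0 0 0;1.8 -40.3 0 0 0;0 0 0 0 0;0 0 0 0 0;0 0 0 0 0'; python3 w.py w11
```

```text
time: 20.85
tool_pos: [0.5733, -0.2208, 0.2825]
tool_rot: [-2.209, 1.57, 2.504]
contact_force: [0.6, 0.6, -0.4]
opening: 0.0227
time: 21.35
tool_pos: [0.5787, -0.3397, 0.2819]
tool_rot: [-2.45, 1.569, 2.262]
contact_force: [-0.1, 1.3, -1.1]
opening: 0.0237
21.35 [ 0.57872588 -0.33968844  0.28187653] yaw -9.892180052611543e-05 tilt [-0.00135937  0.00164207 -0.99999773] 0.023653851018585727
```

View pics/w11_b.png

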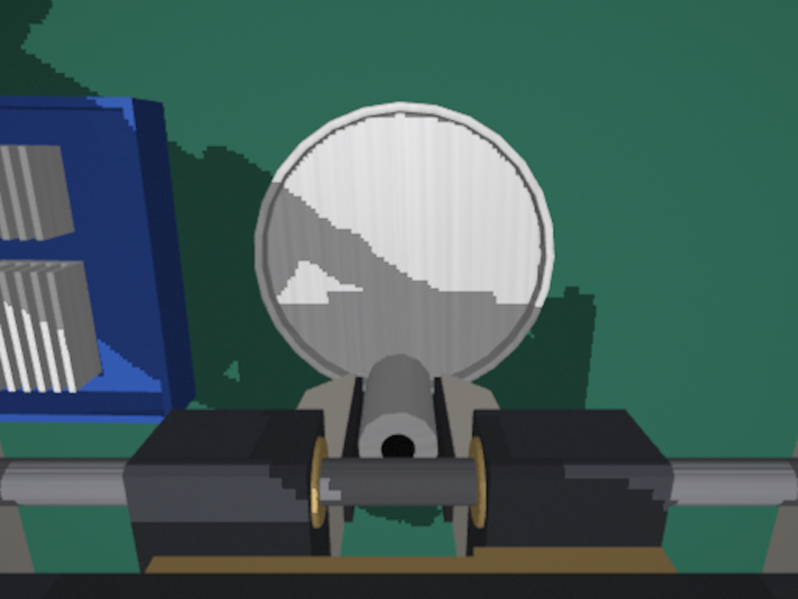

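Run:
```python
from m import *
k=798/512
print(m('w11','rim',[(255.5,247),(553.5,247),(403,102)],k,(0,0),.014))
```

```text
rim mean [ 580.2 -282.5]
[[ 509.8 -303.9]
 [ 651.2 -304. ]
 [ 579.7 -239.7]]
```

```bash
python3 -m inch '1 0 -30 0 0;0 0 -28 0 0;0 0 -12 0 0;0 0 -5 0 0;0 0 0 0 0;0 0 0 0 0;0 0 0 0 0'; python3 -m inch '0 0 -1.5 0 0;0 0 0 0 0;0 0 0 0 0'
```

```text
time: 21.98
tool_pos: [0.5807, -0.3401, 0.2096]
tool_rot: [0.941, 1.568, -0.629]
contact_force: [0.7, 0.5, -0.3]
opening: 0.0232
time: 22.23
tool_pos: [0.5801, -0.3402, 0.2069]
tool_rot: [0.942, 1.57, -0.629]
contact_force: [0.6, -0.1, -1.6]
opening: 0.0234
```

```bash
python3 -m inch '0 0 -1.5 0 0;0 0 -1 0 0;0 0 0 0 0;0 0 0 0 0'; python3 -m inch '0 0 -1 0 0;0 0 0 0 0;0 0 0 0 0'; python3 -m inch '0 0 -0.7 0 0;0 0 0 0 0;0 0 0 0 0'
```

```text
time: 22.57
tool_pos: [0.58, -0.3401, 0.2036]
tool_rot: [-2.26, 1.571, 2.453]
contact_force: [0.1, -0.1, -1.5]
opening: 0.0231
time: 22.82
tool_pos: [0.5801, -0.3401, 0.2028]
tool_rot: [0.996, 1.57, -0.574]
contact_force: [0.5, 0.1, 0.0]
opening: 0.0235
time: 23.07
tool_pos: [0.5801, -0.3401, 0.2028]
tool_rot: [0.879, 1.57, -0.691]
contact_force: [-2.0, 0.7, 4.7]
opening: 0.0231
```

```bash
python3 -m inch '0 0 0 0 0.5;0 0 0 0 0.5;0 0 0 0 0.5;0 0 0 0 0.5;0 0 20 0 0.5;0 0 35 0 0.5;0 0 30 0 0.5'; python3 -m inch '-0.9 40.1 0 0 0.75;-0.9 40.1 0 0 0.75;-0.9 40.1 0 0 0.75;-0.9 40.1 0 0 0.75;-0.9 40.1 0 0 0.75;-0.9 40.1 0 0 0.75;0 0 0 0 0.75;0 0 0 0 0.75'; python3 w.py w12; python3 s.py; mv pics/t4.png pics/t12.png
```

```text
time: 23.65
tool_pos: [0.5799, -0.34, 0.2873]
tool_rot: [-2.261, 1.569, 2.452]
contact_force: [0.7, -0.2, 0.4]
opening: 0.0458
time: 24.32
tool_pos: [0.5747, -0.0973, 0.2872]
tool_rot: [2.937, 1.571, 1.371]
contact_force: [0.7, 0.2, -0.8]
opening: 0.0684
24.3167 [ 0.5746705  -0.09725025  0.28715033] yaw 0.0044459896040090485 tilt [ 3.27494687e-06  1.61616153e-05 -1.00000000e+00] 0.06841666776492084
```

View pics/w12_b.png

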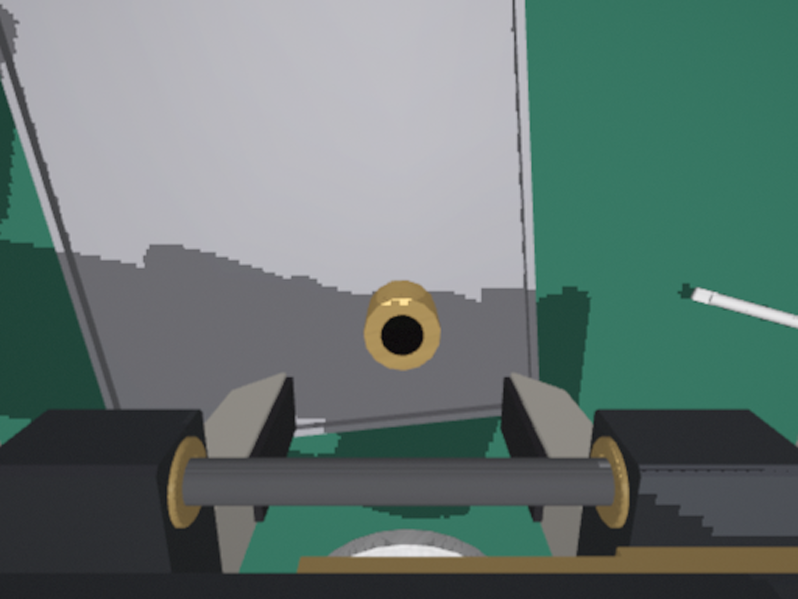

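View pics/t12.png

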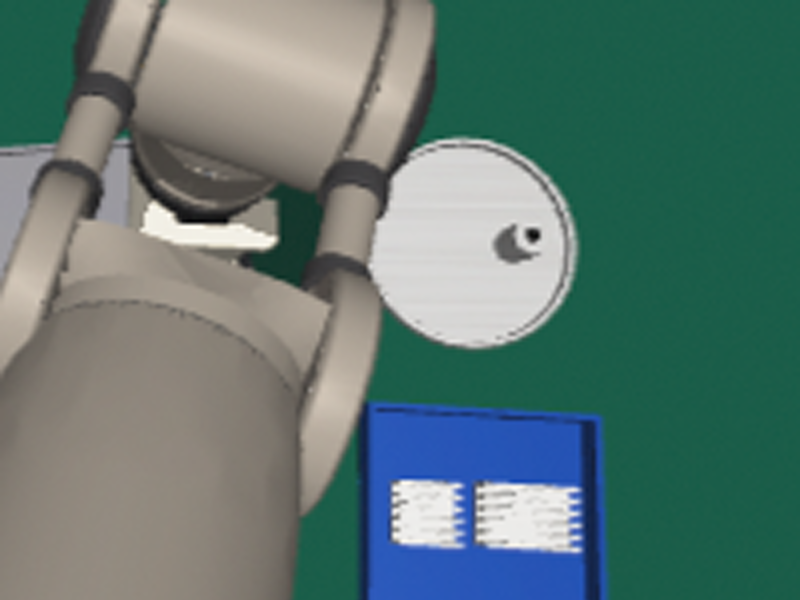

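Run:
```python
from m import *
k=798/512
m('w12','bush',[(402,333)],k,(0,0),.038)
```

```text
bush mean [575.6 -98.5]
```

```bash
python3 -m inch '0.9 -1.4 -35 0 0.75;0 0 -32 0 0.75;0 0 -15 0 0.75;0 0 -8 0 0.75;0 0 -3 0 0.75;0 0 0 0 0.75;0 0 0 0 0.75'; python3 -m inch '0 0 0 0 0;0 0 0 0 0;0 0 0 0 0;0 0 0 0 0;0 0 0 0 0;0 0 0 0 0;0 0 0 0 0;0 0 0 0 0' 40; python3 -m inch '0 0 20 0 0;0 0 40 0 0;0 0 25 0 0'
```

```text
time: 25.0
tool_pos: [0.5761, -0.1017, 0.1951]
tool_rot: [1.253, 1.569, -0.318]
contact_force: [0.3, -0.2, -0.0]
opening: 0.0689
time: 25.67
tool_pos: [0.5757, -0.1008, 0.1943]
tool_rot: [1.416, 1.57, -0.154]
contact_force: [0.0, 0.4, 2.6]
opening: 0.0355
time: 25.92
tool_pos: [0.5756, -0.1009, 0.2807]
tool_rot: [-1.396, 1.571, -2.966]
contact_force: [1.6, -1.4, -0.8]
opening: 0.0352
```

```bash
python3 -m inch '0.9 -36.6 0 0 0;0.9 -36.6 0 0 0;0.9 -36.6 0 0 0;0.9 -36.6 0 0 0;0.9 -36.6 0 0 0;0 0 0 0 0;0 0 0 0 0;0 0 0 0 0'; python3 w.py w13
```

```text
time: 26.58
tool_pos: [0.5797, -0.2836, 0.2782]
tool_rot: [-2.359, 1.569, 2.353]
contact_force: [0.1, -0.0, -1.8]
opening: 0.0354
26.5833 [ 0.57971165 -0.283569    0.27817142] yaw -0.0001127678260946325 tilt [-0.00145659  0.0014647  -0.99999787] 0.03543022475284643
```

View pics/w13_b.png

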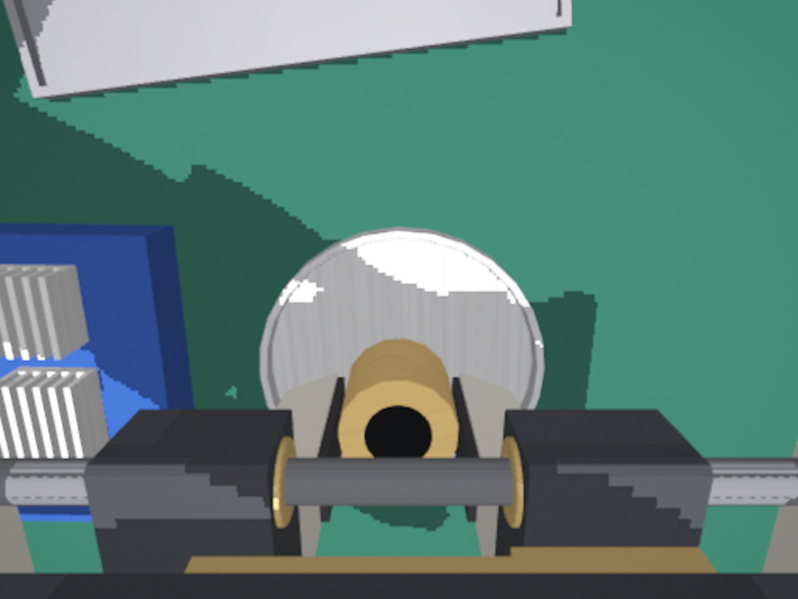

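The bushing (398,430) is held over the near half of the dish, so I lower it.

```bash
python3 -m inch '0 0 -30 0 0;0 0 -30 0 0;0 0 -14 0 0;0 0 -5 0 0;0 0 -1.5 0 0;0 0 0 0 0;0 0 0 0 0'; python3 -m inch '0 0 -1.5 0 0;0 0 -1 0 0;0 0 0 0 0;0 0 0 0 0'
```

```text
time: 27.22
tool_pos: [0.5807, -0.2836, 0.2001]
tool_rot: [1.025, 1.568, -0.545]
contact_force: [-0.2, -0.3, -1.2]
opening: 0.035
time: 27.55
tool_pos: [0.5801, -0.284, 0.1964]
tool_rot: [1.07, 1.57, -0.501]
contact_force: [0.6, -0.3, -1.4]
opening: 0.0349
```

```bash
python3 -m inch '0 0 -1 0 0;0 0 0 0 0;0 0 0 0 0'; python3 -m inch '0 0 -1 0 0;0 0 0 0 0;0 0 0 0 0'
```

```text
time: 27.8
tool_pos: [0.58, -0.2839, 0.195]
tool_rot: [-2.729, 1.571, 1.984]
contact_force: [-0.6, 0.5, -1.7]
opening: 0.0351
time: 28.05
tool_pos: [0.5801, -0.2839, 0.1943]
tool_rot: [1.072, 1.57, -0.499]
contact_force: [-0.6, -0.2, 1.3]
opening: 0.0349
```

```bash
python3 -m inch '0 0 -0.5 0 0;0 0 0 0 0;0 0 0 0 0'
```

```text
time: 28.3
tool_pos: [0.5801, -0.2839, 0.1943]
tool_rot: [0.967, 1.57, -0.603]
contact_force: [-1.8, 0.5, 6.1]
opening: 0.0352
```

Contact at the expected height. I'll release, retreat and check.

```bash
python3 -m inch '0 0 0 0 0.6;0 0 0 0 0.6;0 0 0 0 0.6;0 0 0 0 0.6;0 0 25 0 0.6;0 0 40 0 0.6;0 0 40 0 0.6'; python3 -m inch '-20 35 10 0 0.6;-20 35 10 0 0.6;-20 35 10 0 0.6;-20 35 10 0 0.6;-20 35 10 0 0.6;-20 35 10 0 0.6;-20 35 0 0 0.6;0 0 0 0 0.6'; python3 -m inch '0 0 0 0 0.6;0 0 0 0 0.6'
python3 - <<'E'
from h import *
import cv2
for n in('top','scene'):
    c=cams.read_camera(n)['color'][:,:,::-1]
    cv2.imwrite(f'pics/{n}_f0.png',c)
i=cv2.imread('pics/top_f0.png'); cv2.imwrite('pics/top_f.png',cv2.resize(i[170:320,100:420],None,fx=2.5,fy=2.5,interpolation=2))
i=cv2.imread('pics/scene_f0.png'); cv2.imwrite('pics/scene_f.png',cv2.resize(i[80:300,100:460],None,fx=2.2,fy=2.2,interpolation=2))
print(readout.observe()['tool_pos'])
E
```

```text
time: 28.88
tool_pos: [0.5797, -0.2837, 0.2981]
tool_rot: [-2.162, 1.567, 2.551]
contact_force: [1.3, -0.5, 1.8]
opening: 0.0551
time: 29.55
tool_pos: [0.4366, -0.0344, 0.3589]
tool_rot: [-2.414, 1.568, 2.303]
contact_force: [-0.4, 0.5, 0.0]
opening: 0.0547
time: 29.72
tool_pos: [0.4404, -0.039, 0.3589]
tool_rot: [1.142, 1.569, -0.427]
contact_force: [-0.4, -0.9, -0.4]
opening: 0.0551
[ 0.44071332 -0.03972982  0.35845069]
```

View pics/top_f.png

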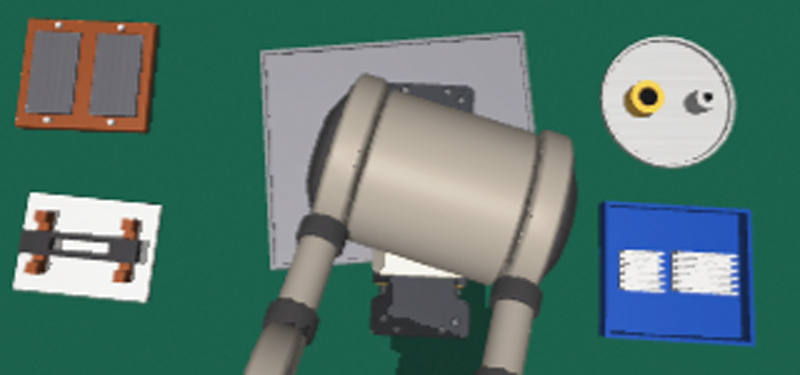

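View pics/scene_f.png

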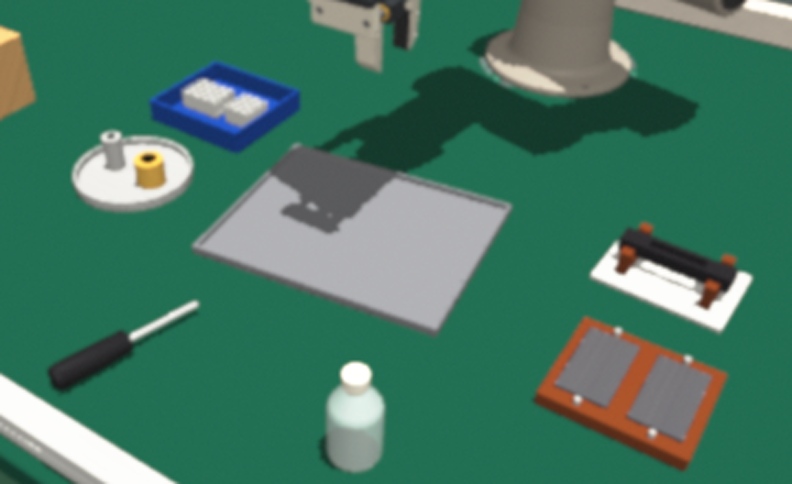

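The tray is empty. The sinks sit flat in the bin at (225,97), the bushing and spacer stand upright in the dish at (130,160), and the bar lies across both notches at (677,258). The bottle and screwdriver look untouched, so I hand in.

```bash
python3 -c "
from cell import workorder; print(workorder.hand_in())"
```

```text
the job is handed in; nothing more can be done
None
```

The job is done and handed in after about 30 s of robot time, well inside the 112 s limit.

- **Order:** I moved the square heat sink into the blue bin first, then the oblong one. After that came the clamp bar into the rack, and the spacer and bushing into the dish.
- **Placing:** I lowered each part until a light contact of about 5–13 N showed at the height I expected. Then I opened the gripper and backed away clear of everything.
- **Last pictures (top and scene cameras):**
  - The tray is empty.
  - Both sinks lie fins up, side by side, on the bin floor.
  - The bushing and spacer stand upright in the dish.
  - The bar lies level across both notches.
  - The bottle and screwdriver look unmoved by eye; I did not measure them again.
- **Disagreements:**
  - My first bin position, from the top view, was about 3 mm off along y; the wrist camera corrected it before I placed anything.
  - The finger opening read 0.5–1 mm under the nominal widths of the bar, spacer and bushing, with no visible effect.

No check failed.

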